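# Tighten the basket lock of the under-sink organizer

## Task

The sliding lower basket of the steel organizer under the sink has worked loose. Tighten its lock, the straight bar-shaped hand knob in front of the organizer: turn it clockwise (seen from above) until it suddenly gets stiff, then about 30 degrees further and no more, and let go. Leave the round levelling knob beside it as it is.

Things in the scene. Friction and masses are not known exactly. Their poses are not given: they have to be found in the camera images.
- bar_grip (a point): centre of the lock's grip, on the upright turning axis, 71 mm above the floor: a black plastic bar 60 mm long (x), 12 mm thick (y), 30 mm high (z up), pinched from above across its flat sides. Under it a thin stem on an aluminium block 80 x 42 mm whose top is 31 mm below this point (washer 28 mm below). Turns with the bar. A jar stands about 130 mm to one side.
- lock_screw (a joint): the lock's free-running turn, rad, grows clockwise seen from above (tightening). Starts at 0.05 to 0.35; its stop, where the lock bites, is at 0.70: the bar then lies parallel to the long side of its block. Takes about 0.03 N m up to there.
- lock_extra (a joint): the bar's extra turn beyond the bite, rad, grows clockwise seen from above. 0 at the start; moves only once lock_screw is at its stop, takes a steady 0.25 N m or so, and stays where it is left. Hard end at 1.40. The bar's whole turn is lock_screw + lock_extra.
- level_knob (a joint): turn, rad, of the other knob: the organizer's levelling foot, a round fluted black knob (51 mm across, 30 mm high) on an equal block some 260 mm to the left or right of the lock. 0 at the start, turns easily both ways; not to be turned.

How it is judged (in metres and radians):
On the way:
1. the lock is run down to its bite (value of joint lock_screw above 0.66 rad).
At the end, for the whole second after the job is handed in: The lock's screw is at its bite (lock_screw above 0.66 rad), the bar has been turned 15 to 45 degrees beyond it (lock_extra 0.26 to 0.785 rad) and rests there, and the round levelling knob is within 0.2 rad of where it was (value of joint lock_screw above 0.66 rad and value of joint lock_extra between 0.26 and 0.785 rad and velocity of joint lock_extra below 0.05 rad/s and value of joint level_knob between -0.2 and 0.2 rad); the robot touches nothing.
It fails at once if the lock is over-tightened (more than 45 degrees beyond the bite) (value of joint lock_extra above 0.785 rad).
It fails at once if the round levelling knob is turned (value of joint level_knob above 0.2 rad or value of joint level_knob below -0.2 rad).
It also fails if it takes over 45 s, if anything falls off the work surface, if the arm or the gripper's body presses on something with over 40 N, if the wrist force passes 120 N, or if a joint passes its speed limit or range.

## Robot

A 6-joint arm with a two-finger parallel gripper is mounted at the origin on the work surface. World frame = base frame: x ahead of the robot, y to its left, z up, the work surface at z = 0. Lengths are in m, angles in degrees, forces in N, time in s.
With the tool pointing down it reaches from about 0.35 to 0.875 m from the base axis. Payload 4.2 kg.
Tool frame: the origin (TCP) lies on the centre line of the jaws, within the pads' length; the fingertips stand 19 mm ahead of it and the grasp point (between the pads) is the TCP; x points along the fingers, y is the direction in which the jaws open and shut, and the axes are right-handed (so a half turn about x gives the same grasp; the last joint's range is limited). The gripper opens to 87 mm and grips with 3 to 60 N. Pads are 19 mm wide; open, the fingers measure 117 mm over their backs; the gripper's body (75 mm by 190 mm) begins 51 mm behind the grasp point.
Start: joints at [83.285, 22.042, 0.453, 0, -68.411, -14.817], TCP at [0.229, 0.581, 0.211] pointing down, gripper open.
Joint ranges: [-179.83, 179.83], [-69.29, 118.12], [-61.27, 80.66], [-181.25, 117.63], [-171.15, -9.14], [-177.46, 177.46]. Speed limits (degrees/s): [159.86, 159.86, 180, 180, 180, 180].

## Interface

Orientations are given as a 3x3 rotation matrix whose columns are the frame's x, y, z axes.
In Python, from station import * gives the robot as it stands.
- The arm moves only by the shell command python3 -m creep 'ROWS'. ROWS is JSON, a list of rows, each a list of 5 numbers: the opening, from 0 (shut) to 1 (fully open), then the shift along the world's x, y, z in mm, then the turn about the world's z in rad. In form: [[jaw, x, y, z, turn], ...]. A call has exactly 8 rows; each row is the pose to reach, as a shift and turn from the pose measured when the call began; what a row does not reach only later rows make up. A row lasts 1/10 s, in which the tool goes at most 50 mm and 8.59 degrees, less where a joint would pass 70% of its speed; a pose out of reach is approached as far as the arm can. A call with a gripper value outside its range is refused whole. The fingers move at their own pace and stop on an object; the grip force is fixed at half the most. Time passes only in rows, so rows that repeat a pose let the fingers close, or fill a call up. It gives the time, the measured TCP pose, the force and the opening at its end, in the units of the state.
- sense(): the state, without advancing time (a new reading comes with each control period).
- capture(name): name is "scene" or "top" or "wrist"; returns a dict with "image" (420x560x3 uint8, blue, green, red), "z_map" (420x560 float32, m along the optical axis (not along the pixel's ray), 0 where there is no reading), "mtx" (3x3 intrinsics, pixels), "eye" and "attitude" of the camera in the world. Camera axes: x right, y up, looking along -z (the intrinsics and any distortion apply to the point x, -y, -z); pixel columns grow to the right and rows downward; lengths in m; the calibration is good to about 2 mm. The wrist camera is an equidistant fisheye: a pixel r from the principal point sees the ray r / f radians off the axis. A picture is of the moment at which its call begins.
- finish_job(): hands the job in, once; it reports no verdict.
Trained networks look in a picture, given as the dict that the camera call returned (one of the last four; its "shot" number tells which), for a name from the list of things; names that differ only in an ending like _2 or _b are one class to them, and where a whole thing is asked for, a point or a joint stands for the part that bears it (a point fixed in the world has none). Each returns a list of dicts, best first, with "confidence" (0 to 1); they miss things now and then, are a little off and sometimes report something else, mostly with a low value. They report only what shows in the picture. A call takes as long as a camera call.
- look_for(picture, thing): "box" ([left, top, right, bottom] in pixels, round what is visible of it).
- mark_of(picture, thing): "centre" ([column, row] in pixels: a listed point, or the origin of a listed thing).
The state is a dict: "time_s": time; "joints": joint angles; "joint_velocities": joint speeds; "effort": joint torques, N m; "tcp_pos": TCP position; "ee_rot": TCP orientation; "wrist_force": force on the tool from outside, world axes, zero at the start; "moment": the same for the moment, N m; "gripper_width": opening from 0.0 (shut) to 1.0 (fully open).
Only numpy, scipy, OpenCV 4.12 (cv2) and the standard library are available. Lean on these libraries where they do the work, as an engineer would, in place of code of your own. Each camera call takes 0.05 s, during which the arm holds its last target.

## Working session

There is one attempt and no reset: what is moved stays moved. The work goes in short steps, Python scripts to look and compute and a shell command to move; the robot and the scene stay as the last step left them, time stands still between calls to the robot, and variables do not carry over. Pictures are saved under pics/ and viewed, and the job is handed in when it is done.

```bash
mkdir -p pics; ls; cat > h.py <<'E'
from station import *
import numpy as np, cv2
def w(c,u,v,z=None):
    K=np.array(c["mtx"]);R=np.array(c["attitude"]);e=np.array(c["eye"])
    if R.shape!=(3,3): print(R.shape)
    d=R@np.array([(u-K[0,2])/K[0,0],-(v-K[1,2])/K[1,1],-1.])
    if z is None: t=c["z_map"][int(round(v)),int(round(u))]
    else: t=(z-e[2])/d[2]
    return e+t*d
E
python3 - <<'E'
from h import *
for n in("scene","top"):
    c=capture(n);im=c["image"].copy()
    for t in("bar_grip","level_knob"):
        for o in mark_of(c,t)[:3]:
            u,v=o["centre"];print(n,t,o,w(c,u,v),w(c,u,v,.071));cv2.circle(im,(int(u),int(v)),4,(0,0,255),1)
        for o in look_for(c,t)[:2]:
            print(o);b=[int(x) for x in o["box"]];cv2.rectangle(im,b[:2],b[2:],(0,255,0),1)
    cv2.imwrite(f"pics/{n}1.png",im); print(c["eye"],c["mtx"])
s=sense();print(s["time_s"],s["tcp_pos"],s["ee_rot"],s["gripper_width"])
E
```

```text
pics
scene bar_grip {'centre': [233.3, 208.4], 'confidence': 0.74} [ 0.49202962 -0.0750378   0.08407362] [ 0.48079772 -0.07686048  0.071     ]
{'box': [228.9, 194.8, 240.7, 228.4], 'confidence': 0.53}Traceback (most recent call last):
  File "<stdin>", line 5, in <module>
ValueError: it knows: bar_grip
```

```bash
python3 - <<'E'
from h import *
for n in("scene","top"):
    c=capture(n);im=c["image"].copy()
    for o in mark_of(c,"bar_grip")[:3]:
            u,v=o["centre"];print(n,o,w(c,u,v),w(c,u,v,.071));cv2.circle(im,(int(u),int(v)),4,(0,0,255),1)
    for o in look_for(c,"bar_grip")[:2]:
            print(o);b=[int(x) for x in o["box"]];cv2.rectangle(im,b[:2],b[2:],(0,255,0),1)
    cv2.imwrite(f"pics/{n}1.png",im); print(c["eye"],c["mtx"])
s=sense();print(s["time_s"],s["tcp_pos"],s["ee_rot"],s["gripper_width"])
E
```

```text
scene {'centre': [233.0, 209.1], 'confidence': 0.59} [ 0.49323415 -0.07561116  0.08350596] [ 0.48252508 -0.07736496  0.071     ]
{'box': [228.9, 195.9, 241.2, 227.1], 'confidence': 0.49}
[1.00900934 0.00885629 0.68582404] [[424.5079569    0.         282.75361467]
 [  0.         424.5079569  214.06535479]
 [  0.           0.           1.        ]]
top {'centre': [337.6, 248.6], 'confidence': 0.91} [ 0.47923121 -0.06631017  0.06076319] [ 0.47872599 -0.06521376  0.071     ]
{'box': [331.0, 228.6, 355.2, 264.3], 'confidence': 0.61}
[0.44547751 0.00694079 0.74468392] [[422.23547851   0.         278.12828777]
 [  0.         422.23547851 205.285283  ]
 [  0.           0.           1.        ]]
0.45 [0.22933938 0.58131045 0.21044501] [[-9.67248661e-05 -3.67077406e-01 -9.30190394e-01]
 [-2.16375223e-04 -9.30190369e-01  3.67077419e-01]
 [-9.99999972e-01  2.36775668e-04  1.05460833e-05]] 1.0019523296315338
```

View pics/scene1.png

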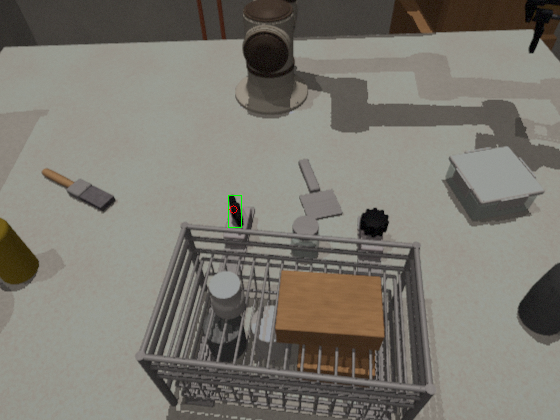

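View pics/top1.png

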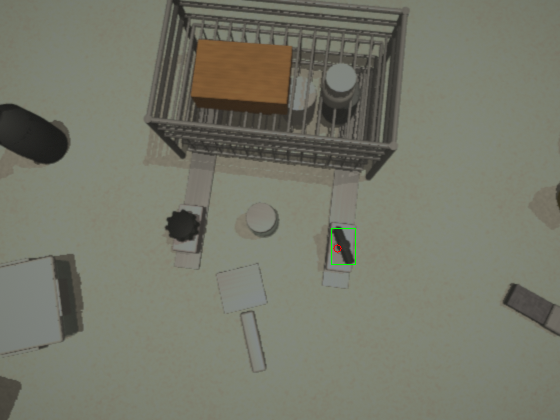

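The top view shows the lock bar at about (343,247), the round knob at (183,226), a jar at (262,219), and the organizer behind them. Next I measure the bar by depth.

```bash
python3 - <<'E'
from h import *
c=capture("top");K=c["mtx"];R=np.array(c["attitude"]);print(R.round(3))
vv,uu=np.mgrid[150:300,230:380]
zz=c["z_map"][150:300,230:380]
d=np.stack([(uu-K[0,2])/K[0,0],-(vv-K[1,2])/K[1,1],-np.ones_like(uu,float)],-1)
P=np.array(c["eye"])+(d*zz[...,None])@R.T
im=c["image"][150:300,230:380]
g=im.max(-1)
near=(uu>322)&(uu<365)&(vv>215)&(vv<275)
m=near&(P[...,2]>.074)
Q=P[m];print(m.sum(),Q.mean(0),Q.min(0),Q.max(0))
r=cv2.minAreaRect(Q[:,:2].astype(np.float32)*1000);print(r)
r=cv2.minAreaRect(np.argwhere(m)[:,::-1].astype(np.float32));print(r)
_,s,V=np.linalg.svd(Q[:,:2]-Q[:,:2].mean(0),full_matrices=False);print("bar dir",V[0],np.degrees(np.arctan2(V[0,1],V[0,0])))
b=near&(P[...,2]>.03)&(P[...,2]<.046);B=P[b]
print("block",b.sum(),B.mean(0),cv2.minAreaRect(B[:,:2].astype(np.float32)*1000))
a=near&(P[...,2]>.03);A=P[a];print("all",cv2.minAreaRect(A[:,:2].astype(np.float32)*1000))
# dark mask
dk=near&(g<60);D=P[dk];print("dark",dk.sum(),np.percentile(D[:,2],[5,50,95]))
j=(P[...,2]>.03)&(uu<300)&(uu>235)&(vv>195);print("jar",P[j].mean(0),P[j].max(0),P[j].min(0))
f=(vv<225)&(P[...,2]>.1)&(P[...,2]<.5)&(uu>300);print("organizer min x",P[f].min(0),P[f].max(0))
cv2.imwrite("pics/z1.png",cv2.resize(im,None,fx=4,fy=4,interpolation=cv2.INTER_CUBIC))
E
```

```text
[[-0.029  0.987 -0.155]
 [-0.999 -0.034 -0.029]
 [-0.034  0.154  0.987]]
360 [ 0.48150202 -0.07084574  0.11112339] [ 0.44547751 -0.08829911  0.07473938] [0.5117536  0.00694079 0.74468392]
((479.4879150390625, -37.88820266723633), (58.09614181518555, 96.38578796386719), 6.107189178466797)
((113.25767517089844, 95.10111236572266), (40.550193786621094, 56.297279357910156), 1.1017061471939087)
bar dir [ 0.69648594 -0.71757044] -45.8542538674212
block 855 [ 0.4818272  -0.07194361  0.03998894] ((483.42242431640625, -74.4163589477539), (42.087646484375, 79.96651458740234), 81.28372192382812)
all ((484.50970458984375, -46.42325210571289), (103.2269515991211, 82.63848114013672), 87.50386047363281)
dark 337 [0.0622847  0.08582227 0.08789193]
jar [0.52629251 0.05188353 0.0940683 ] [0.55475103 0.08024884 0.74468392] [0.44547751 0.00694079 0.03135652]
organizer min x [ 0.60280159 -0.13242972  0.10153873] [ 0.62747837 -0.01172815  0.16263256]
```

View pics/z1.png

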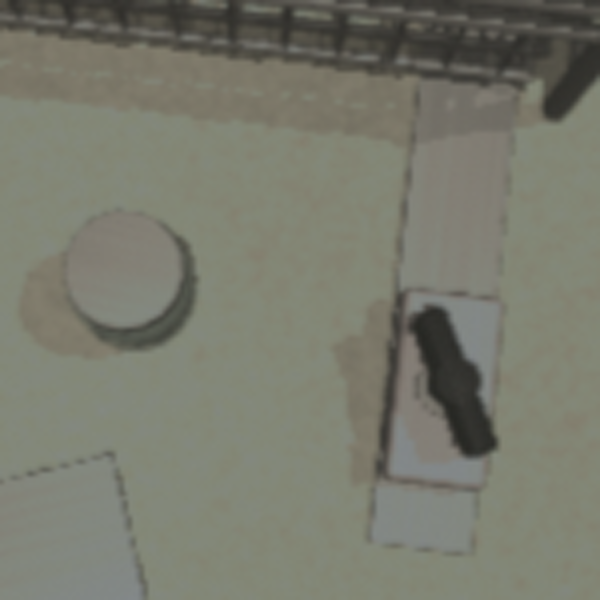

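```bash
cat >> h.py <<'E'
def bar(cap=True):
    c=capture("top");K=c["mtx"];R=np.array(c["attitude"])
    vv,uu=np.mgrid[0:420,0:560];zz=c["z_map"]
    d=np.stack([(uu-K[0,2])/K[0,0],-(vv-K[1,2])/K[1,1],-np.ones_like(uu,float)],-1)
    P=np.array(c["eye"])+(d*zz[...,None])@R.T
    near=(zz>0)&(np.abs(P[...,0]-.48)<.06)&(np.abs(P[...,1]+.073)<.06)
    m=near&(P[...,2]>.076)&(P[...,2]<.1)
    Q=P[m]; r=cv2.minAreaRect(Q[:,:2].astype(np.float32)*1000)
    V=np.linalg.svd(Q[:,:2]-Q[:,:2].mean(0),full_matrices=False)[2]
    b=near&(P[...,2]>.03)&(P[...,2]<.046);B=P[b]
    print("bar",m.sum(),Q.mean(0),Q[:,2].max(),r,"dir",np.degrees(np.arctan(V[0,1]/V[0,0])))
    print("block",cv2.minAreaRect(B[:,:2].astype(np.float32)*1000))
    return c,P
E
python3 - <<'E'
from h import *
c,P=bar()
j=(c["z_map"]>0)&(P[...,2]>.05)&(P[...,2]<.2)&(abs(P[...,0]-.52)<.05)&(abs(P[...,1]-.05)<.05);print("jar",P[j].mean(0),P[j].max(0),P[j].min(0))
s=sense();print(s["time_s"],s["wrist_force"])
E
```

```text
bar 342 [ 0.48298975 -0.0740782   0.08569221] 0.08919300173444866 ((483.28338623046875, -74.63493347167969), (59.12890625, 17.712570190429688), 12.854745864868164) dir 18.785207008650143
block ((483.5137939453125, -74.48611450195312), (42.00788879394531, 80.17716217041016), 81.10957336425781)
jar [0.52962114 0.05362448 0.07703871] [0.55502827 0.07990524 0.08429125] [0.50574783 0.02978779 0.05009108]
0.55 [-0.07872034 -0.13792457 -0.05717451]
```

```bash
python3 -m creep '[[0.8,10,-30,0,0.04],[0.8,26,-70,0,0.09],[0.8,42,-110,0,0.13],[0.8,58,-150,0,0.17],[0.8,74,-190,0,0.22],[0.8,92,-235,0,0.26],[0.8,110,-280,0,0.31],[0.8,127,-328,0,0.35]]'; python3 -c "
from h import *
s=sense();print(s['joints'],s['tcp_pos'],s['ee_rot'][:,1] if hasattr(s['ee_rot'],'shape') else s['ee_rot'])"
```

```text
time_s: 1.35
tcp_pos: [0.3565, 0.2526, 0.2109]
ee_rot: [[0.001, -0.023, -1.0], [0.001, -1.0, 0.023], [-1.0, -0.001, -0.001]]
wrist_force: [0.9, -0.0, -0.1]
gripper_width: 0.794
[ 5.67918500e+01  3.27968879e+00 -2.42882600e+01  1.50585589e-02
 -6.23668513e+01  3.18797937e+01] [0.35645747 0.25264463 0.2109411 ] [-2.30600346e-02 -9.99733726e-01 -8.43243927e-04]
```

```bash
python3 -m creep '[[0.6,16,-42,0,0.05],[0.6,32,-84,0,0.1],[0.6,49,-127,0,0.15],[0.6,66,-170,0,0.2],[0.6,83,-213,-5,0.25],[0.6,100,-257,-15,0.3],[0.6,116,-300,-25,0.35],[0.6,127,-327,-40,0.35]]'; python3 - <<'E'
from h import *
s=sense();print(s['joints']);R=np.array(s['ee_rot']);print(np.degrees(np.arctan2(R[1,1],R[0,1])))
c=capture("wrist");im=c["image"].copy()
for o in mark_of(c,"bar_grip")[:2]:
    print(o);u,v=o["centre"];cv2.circle(im,(int(u),int(v)),4,(0,0,255),1)
cv2.imwrite("pics/w1.png",im);print(c["mtx"],c["eye"],np.round(c["attitude"],3))
R=np.array(c["attitude"]);p=R.T@(np.array([.4833,-.0746,.086])-np.array(c["eye"]));x,y,z=p[0],-p[1],-p[2]
th=np.arctan2(np.hypot(x,y),z);ph=np.arctan2(y,x);K=c["mtx"];print("pred",K[0,2]+K[0,0]*th*np.cos(ph),K[1,2]+K[1,1]*th*np.sin(ph))
E
```

```text
time_s: 2.15
tcp_pos: [0.4847, -0.077, 0.1713]
ee_rot: [[0.003, 0.32, -0.947], [0.001, -0.947, -0.32], [-1.0, 0.0, -0.003]]
wrist_force: [0.3, 0.4, 0.9]
gripper_width: 0.599
[ 9.96167399e+00  1.08805501e+01 -2.14340991e+01 -2.43859914e-02
 -5.75096175e+01  9.87140037e+01]
-71.33739949300295
{'centre': [279.1, 207.3], 'confidence': 0.55}
[[325.1922621    0.         281.67908213]
 [  0.         325.1922621  209.23664056]
 [  0.           0.           1.        ]] [ 0.54657395 -0.05426196  0.34530451] [[ 0.32   0.92   0.229]
 [-0.948  0.31   0.078]
 [ 0.001 -0.242  0.97 ]]
pred 280.2954829538403 211.48550956663013
```

View pics/w1.png

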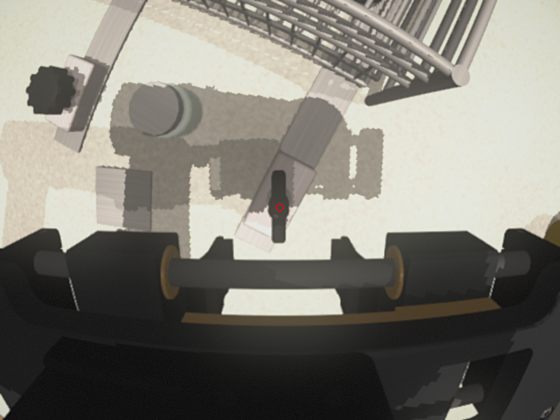

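The wrist view shows the bar upright at (279,207), within 4 px of where I predicted it and square to the jaws. Going down.

```bash
python3 -m creep '[[0.6,-1.4,2.4,-15,0],[0.6,-1.4,2.4,-32,0],[0.6,-1.4,2.4,-50,0],[0.6,-1.4,2.4,-67,0],[0.6,-1.4,2.4,-82,0],[0.6,-1.4,2.4,-93,0],[0.6,-1.4,2.4,-99,0],[0.6,-1.4,2.4,-99,0]]'; python3 - <<'E'
from h import *
c=capture("wrist");cv2.imwrite("pics/w2.png",c["image"])
E
```

```text
time_s: 3.05
tcp_pos: [0.4813, -0.0746, 0.0694]
ee_rot: [[-0.005, 0.317, -0.949], [0.0, -0.949, -0.317], [-1.0, -0.002, 0.004]]
wrist_force: [0.9, 0.2, -0.4]
gripper_width: 0.596
```

View pics/w2.png

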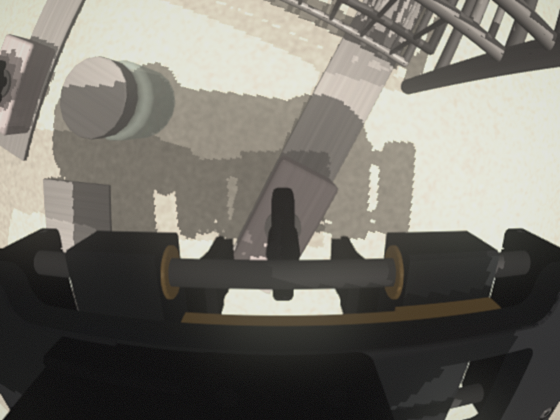

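The bar sits midway between the fingers at about (283,245). Closing.

```bash
python3 -m creep '[[0.5,2,0,2,0],[0.3,2,0,2,0],[0,2,0,2,0],[0,2,0,2,0],[0,2,0,2,0],[0,2,0,2,0],[0,2,0,2,0],[0,2,0,2,0]]'; python3 - <<'E'
from h import *
s=sense();print(s['moment'],s['wrist_force'],s['joints'])
E
```

```text
time_s: 3.9
tcp_pos: [0.4837, -0.0745, 0.072]
ee_rot: [[-0.004, 0.317, -0.949], [0.001, -0.949, -0.317], [-1.0, -0.002, 0.003]]
wrist_force: [-0.1, 1.4, 1.2]
gripper_width: 0.12
[0.33838777 0.19760469 0.0042349 ] [-0.08915684  1.37640161  1.15076824] [ 1.02587189e+01  1.80264763e+01 -2.86963126e+01 -9.67919341e-02
 -4.34726362e+01  9.82693983e+01]
```

```bash
python3 -m creep '[[0,0,0,0,-0.06],[0,0,0,0,-0.12],[0,0,0,0,-0.18],[0,0,0,0,-0.24],[0,0,0,0,-0.3],[0,0,0,0,-0.35],[0,0,0,0,-0.35],[0,0,0,0,-0.35]]'; python3 - <<'E'
from h import *
s=sense();print(s['moment'],s['wrist_force']);R=np.array(s['ee_rot']);print(np.degrees(np.arctan2(R[1,1],R[0,1])))
E
```

```text
time_s: 4.7
tcp_pos: [0.4837, -0.0743, 0.072]
ee_rot: [[-0.003, -0.027, -1.0], [0.002, -1.0, 0.027], [-1.0, -0.002, 0.003]]
wrist_force: [-0.7, 2.3, 1.4]
gripper_width: 0.119
[ 0.73084661  0.2674374  -0.00600546] [-0.736579    2.30445973  1.39334761]
-91.53788775869702
```

```bash
q(){ python3 - <<'E'
from h import *
s=sense();R=np.array(s['ee_rot']);print("M",np.round(s['moment'],3),"F",np.round(s['wrist_force'],1),"yaw",np.degrees(np.arctan2(R[1,1],R[0,1])).round(2),"tau6",s['effort'][5])
E
}; q
python3 -m creep '[[0,0,0,0,-0.02],[0,0,0,0,-0.03],[0,0,0,0,-0.04],[0,0,0,0,-0.05],[0,0,0,0,-0.06],[0,0,0,0,-0.07],[0,0,0,0,-0.07],[0,0,0,0,-0.07]]' >/dev/null; q
python3 -m creep '[[0,0,0,0,-0.02],[0,0,0,0,-0.02],[0,0,0,0,-0.03],[0,0,0,0,-0.03],[0,0,0,0,-0.04],[0,0,0,0,-0.04],[0,0,0,0,-0.04],[0,0,0,0,-0.04]]' >/dev/null; q
python3 -m creep '[[0,0,0,0,-0.02],[0,0,0,0,-0.02],[0,0,0,0,-0.03],[0,0,0,0,-0.03],[0,0,0,0,-0.04],[0,0,0,0,-0.04],[0,0,0,0,-0.04],[0,0,0,0,-0.04]]' >/dev/null; q
python3 -m creep '[[0,0,0,0,-0.02],[0,0,0,0,-0.02],[0,0,0,0,-0.03],[0,0,0,0,-0.03],[0,0,0,0,-0.04],[0,0,0,0,-0.04],[0,0,0,0,-0.04],[0,0,0,0,-0.04]]' >/dev/null; q
```

```text
M [ 0.731  0.267 -0.006] F [-0.7  2.3  1.4] yaw -91.54 tau6 -0.006800111441407353
M [0.838 0.233 0.029] F [-1.1  2.4  0.9] yaw -95.55 tau6 -0.027416349621489644
M [0.899 0.226 0.005] F [0.1 3.4 2.3] yaw -97.84 tau6 -0.025484205689281225
M [1.012 0.284 0.136] F [-0.8  4.   0.9] yaw -100.13 tau6 -0.09881929261609912
M [0.972 0.312 0.199] F [-0.6  3.2  0.6] yaw -102.42 tau6 -0.24743545800447464
```

The wrist moment about z rises from about 0.02 to 0.2 N m near yaw -99°. That is the bite, and it matches the block direction of -8.9°. The target yaw is about -129°.

```bash
q(){ python3 - <<'E'
from h import *
s=sense();R=np.array(s['ee_rot']);print("M",np.round(s['moment'],3),"F",np.round(s['wrist_force'],1),"yaw",np.degrees(np.arctan2(R[1,1],R[0,1])).round(2),"tau6",s['effort'][5],s["gripper_width"])
E
}
python3 -m creep '[[0,0,0,0,-0.04],[0,0,0,0,-0.08],[0,0,0,0,-0.12],[0,0,0,0,-0.16],[0,0,0,0,-0.2],[0,0,0,0,-0.22],[0,0,0,0,-0.22],[0,0,0,0,-0.22]]'; q
python3 -m creep '[[0,0,0,0,-0.04],[0,0,0,0,-0.08],[0,0,0,0,-0.12],[0,0,0,0,-0.16],[0,0,0,0,-0.18],[0,0,0,0,-0.2],[0,0,0,0,-0.2],[0,0,0,0,-0.2]]' ; q
python3 - <<'E'
from h import *
c=capture("wrist");cv2.imwrite("pics/w3.png",c["image"])
E
```

```text
time_s: 8.7
tcp_pos: [0.4837, -0.0741, 0.072]
ee_rot: [[-0.002, -0.423, -0.906], [0.003, -0.906, 0.423], [-1.0, -0.002, 0.003]]
wrist_force: [-0.8, 5.0, 1.4]
gripper_width: 0.121
M [1.334 0.245 0.256] F [-0.8  5.   1.4] yaw -115.0 tau6 -0.24384708143770695 0.12124692933686584
time_s: 9.5
tcp_pos: [0.4838, -0.074, 0.072]
ee_rot: [[-0.001, -0.594, -0.805], [0.004, -0.805, 0.594], [-1.0, -0.002, 0.003]]
wrist_force: [-0.2, 4.8, 1.5]
gripper_width: 0.118
M [1.547 0.26  0.266] F [-0.2  4.8  1.5] yaw -126.43 tau6 -0.24451556615531445 0.11795515204976677
```

View pics/w3.png

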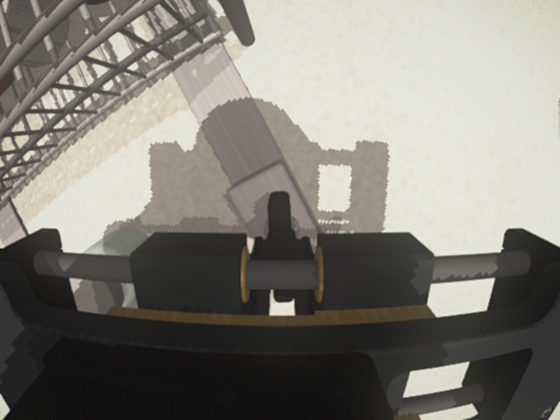

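The bar is still square in the jaws at (281,240), so it hasn't slipped. It is about 27° past the bite. I'll add a small amount and release.

```bash

python3 -m creep '[[0,0,0,0,-0.02],[0,0,0,0,-0.04],[0,0,0,0,-0.04],[0.3,0,0,0,-0.04],[0.6,0,0,0,-0.04],[0.6,0,0,0,-0.04],[0.6,0,0,0,-0.04],[0.6,0,0,0,-0.04]]'
python3 - <<'E'
from h import *
c=capture("wrist");cv2.imwrite("pics/w4.png",c["image"])
E
```

```text
time_s: 10.35
tcp_pos: [0.4837, -0.0743, 0.072]
ee_rot: [[-0.001, -0.626, -0.78], [0.004, -0.78, 0.626], [-1.0, -0.002, 0.003]]
wrist_force: [-0.5, -0.4, -0.2]
gripper_width: 0.491
```

View pics/w4.png

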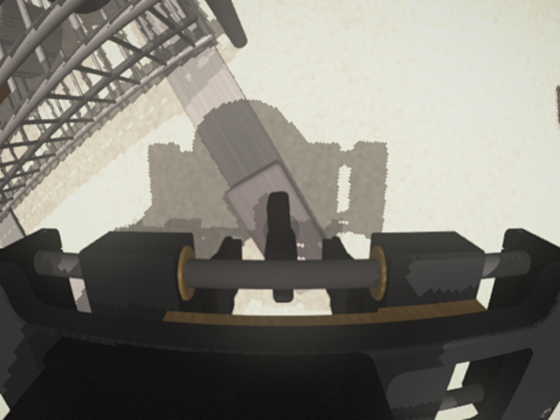

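The fingers are clear on both sides of the bar (282,240), and the force reads zero. I'll lift, then back off to one side for the overhead check.

```bash

python3 -m creep '[[0.6,0,0,10,0],[0.6,0,0,25,0],[0.6,0,0,45,0],[0.6,0,0,70,0],[0.6,0,0,95,0],[0.6,0,0,115,0],[0.6,0,0,130,0],[0.6,0,0,130,0]]'
python3 -m creep '[[0.6,0,-20,0,0],[0.6,0,-50,0,0],[0.6,0,-85,0,0],[0.6,-10,-125,0,0],[0.6,-20,-165,0,0],[0.6,-30,-200,0,0],[0.6,-30,-220,0,0],[0.6,-30,-220,0,0]]'
python3 - <<'E'
from h import *
c,P=bar();cv2.imwrite("pics/top2.png",c["image"])
cv2.imwrite("pics/z2.png",cv2.resize(c["image"][180:300,130:380],None,fx=3,fy=3))
E
```

```text
time_s: 11.2
tcp_pos: [0.4853, -0.0742, 0.205]
ee_rot: [[0.005, -0.625, -0.78], [0.004, -0.78, 0.625], [-1.0, -0.006, -0.002]]
wrist_force: [-0.0, 0.2, 0.1]
gripper_width: 0.606
time_s: 12.0
tcp_pos: [0.4544, -0.2961, 0.2039]
ee_rot: [[0.004, -0.628, -0.778], [0.004, -0.778, 0.628], [-1.0, -0.006, -0.0]]
wrist_force: [0.6, 0.8, 0.1]
gripper_width: 0.601
bar 331 [ 0.48311523 -0.07411095  0.08582399] 0.0896284882385382 ((483.50946044921875, -74.26016235351562), (17.446674346923828, 60.02702331542969), 47.486785888671875) dir -35.79988000088173
block ((483.4583435058594, -74.51460266113281), (42.135009765625, 80.13859558105469), 81.01203918457031)
```

View pics/z2.png

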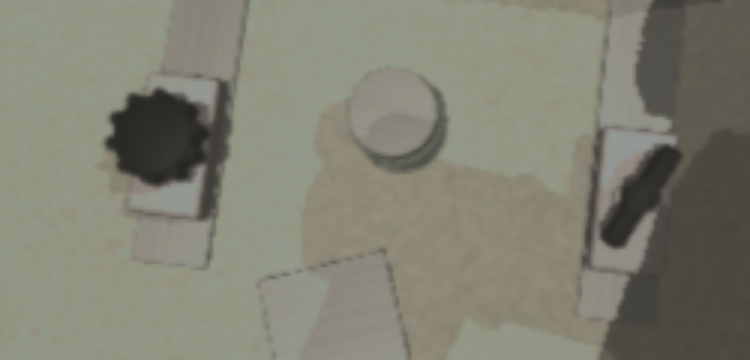

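The overhead view puts the bar 27–33° clockwise of its block (a PCA fit gives -35.8°, the bounding box -42.5°, the block lies at -9°). The gripper is well clear and the round knob untouched, so I'm handing in.

```bash
python3 -c "
from station import *
print(finish_job())"
```

```text
the job is handed in; nothing more can be done
None
```

I tightened the lock to about 30° past its bite and let go. The job is handed in at about 12 s on the robot's clock; it gives no verdict.

- **Tightening:** I gripped the bar across its flats and turned it clockwise. The bite came about 28° in, at jaw yaw -99°. The wrist moment about z rose there from about 0.02 to 0.26 N m, and the bar lay parallel to its block. I then turned about 30° further, to jaw yaw -129°, opened the jaws, lifted and moved aside.
- **Bar angle:** In the overhead picture afterwards, the bar sits 27° past its block by one fit and 33° by the other. The two fits disagree by 6–7°, but both are well inside the 15–45° window.
- **Grip:** The wrist pictures showed the bar still square in the jaws late in the turn, so I saw no slipping.
- **Release:** With the jaws open, the wrist force read close to zero, and the gripper ended about 0.2 m from the lock.
- **Levelling knob:** The arm passed above it but never came near it. I did not measure its angle.

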